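# Shut the canister and tighten its lid knob until the clutch slips

### The arm

A 6-joint arm with a two-finger parallel gripper is mounted at the origin on the work surface. World frame = base frame: x ahead of the robot, y to its left, z up, the work surface at z = 0. Lengths are in m, angles in rad, forces in N, time in s.
With the tool pointing down it reaches from about 0.325 to 0.775 m from the base axis. Payload 5.5 kg.
Tool frame: the origin (TCP) lies where the fingers leave the gripper's body, on its centre line; the fingertips stand 73 mm ahead of it and the grasp point (between the pads) lies 54 mm ahead of it (manip.grip_point_offset is the z of the grasp point in the tool frame, in m); z points along the fingers, y is the line along which they close (so a half turn about z gives the same grasp; the last joint's range is limited). The gripper opens to 85 mm and grips with 20 to 120 N. Pads are 22 mm wide; open, the fingers measure 114 mm over their backs; the gripper's body (76 mm by 85 mm) begins 54 mm behind the grasp point. The pads swing forward as they close: fully open they stand 13 mm farther back than shut.
Start: joints at [-1.347, 0.091, 1.231, -0, 1.82, -0.057], TCP at [0.166, -0.577, 0.304] pointing down, gripper open.
Joint ranges: [-2.87, 2.87], [-0.86, 2.18], [0.17, 2.46], [-1.51, 4.65], [0.06, 2.69], [-2.65, 2.65]. Speed limits (rad/s): [2.57, 2.57, 3.01, 3.14, 3.14, 3.14].

### API

Orientations are given as a unit quaternion [x, y, z, w].
In Python, from workcell import observe, imaging, order, manip gives the robot as it stands.
- The arm moves only by the tool servo_tool, never from a script. Its argument "motion" is one flat list of numbers, 7 for each row, row after row: the shift along the tool's x, y, z in cm, then the turn, a rotation vector about the tool's x, y, z in rad, then the closure in counts, from 0 (fully open) to 255 (shut). In form: [tx, ty, tz, rx, ry, rz, fingers, tx, ty, tz, rx, ry, rz, fingers, ...]. A call has 1 to 20 rows; each row is the pose to reach, as a shift and turn from the pose commanded when the call began, along the tool's axes at that moment; what a row does not reach only later rows make up. A row lasts 1/10 s, in which the tool goes at most 50 mm and 8.59 degrees, less where a joint would pass 70% of its speed; a pose out of reach is approached as far as the arm can. A call with a gripper value outside its range is refused whole. The fingers move at their own pace and stop on an object; "grip_force" is the grip in N (left out, the last holds). Time passes only in rows, so rows that repeat a pose let the fingers close. It gives the time, the measured TCP pose, the force, the opening and the grip force at its end, in the units of the state.
- observe(): the state, without advancing time (a new reading comes with each control period).
- imaging.read_camera(name): name is "side" or "top"; returns a dict with "image" (480x640x3 uint8, red, green, blue), "vfov" (degrees; the focal length in pixels is half the picture's height over the tangent of half this angle, whatever the lens; pixels are square), "cx", "cy" (the principal point, pixels), "world_from_camera" (4x4, takes a point from camera to world coordinates). Camera axes: x right, y down, z forward; pixel columns grow to the right and rows downward; lengths in m; the calibration is good to about 2 mm. A picture is of the moment at which its call begins. There is no depth.
- order.job_done(): hands the job in; it is judged then, once.
The state is a dict: "t": time; "joint_positions": joint angles; "dq": joint speeds; "tau": joint torques, N m; "ee_pos": TCP position; "orientation": TCP orientation; "ft_force": force on the tool from outside, world axes, zero at the start; "ft_torque": the same for the moment, N m; "width": finger opening in m; "grasp_force": force on a finger pad.
Only numpy, scipy, OpenCV 4.12 (cv2) and the standard library are available. Lean on these libraries where they do the work, as an engineer would, in place of code of your own. Each camera call takes 0.05 s, during which the arm holds its last target. There are 200 camera calls.

### The job

The flip-top lid of the tan canister has been left standing open: push it gently down until it is fully shut. Then take the T-shaped knob on the lid without crushing it, turn it clockwise (seen from above) until its torque-limiting clutch clearly slips, stop at once and let go, leaving the lid shut and the knob tight. Do not disturb the bowl, the jar lid and the jar beside it.

Things in the scene. Friction and masses are not known exactly. Their poses are not given: they have to be found in the camera images.
- canister: Tan plastic canister, an open box 130 (x) x 120 (y) x 120 mm high, screwed down on a timber shelf whose top is 45 mm above the work surface. Origin: centre of its underside; z up. Its hinge is at its +x end (away from the robot), the lid's free edge at its -x end.
- lid (a joint): Angle of the flip-top lid, rad: 0 fully shut (stopped by a rubber seal), growing as it opens; it starts half open and stays where it is left (dry friction of 0.3 N m, so about 2 to 4 N at the lip moves it). A flat tan plate 124 mm wide and 10 mm thick that reaches 145 mm from the hinge line, with a thin thumb lip 12 mm further.
- lid_hinge (a point): Point on the lid's hinge line, in the middle of the width, at the canister's +x top edge (120 mm above its underside). Axes turn with the lid: -x runs along the lid to its free edge, y is the hinge axis (turning about +y opens it), z is square to the lid, outwards. The lid's outer face lies 11 mm out from the hinge line along z.
- lid_lip (a point): Point on the lid's outer face to push on: 130 mm from the hinge line along -x, 11 mm out along z, mid-width. Axes as lid_hinge.
- collar: Grey round collar under the knob, 66 mm across, top 9 mm above the lid's outer face, a 4 mm rib at its rim along its x. It ends the closing screw: turns with the knob on 0.07 N m until the seal is home, after 0.25 to 1.2 rad (unseen, different every time), then stops dead. Origin: on the knob's axis, 62 mm from the hinge line, at the lid's outer face; z out of the lid.
- handle: Black T-shaped knob: a straight bar 56 mm long (its x), 18 wide (y), 28 high, underside 24 mm and top 52 mm above the lid's outer face; grip it across its ends. Origin: on the turning axis at the lid's outer face; z out of the lid, upright when shut. Tightens clockwise seen from above. Starts with its x along the collar's x. When turning pauses, the torque felt falls to about half.
- handle_grip (a point): Centre of the knob's bar, 38 mm above the lid's outer face. The clutch between knob and collar holds 0.6 N m, then slips clockwise at that steady torque and stays there; anticlockwise it never slips. A clear slip is 5 degrees (0.08 rad) past the standing collar; over 18 degrees (0.32 rad) ruins it. The knob bears a squeeze of 45 N (25 is plenty), the lid a push of 30 N.
- bowl: White ceramic bowl, 110 mm across, 50 mm high, standing loose on the shelf beside the canister. Origin: centre of its underside.
- jar_lid: Green silicone jar lid, a disc 80 mm across and 9 mm thick with a 16 mm knob, 21 mm high in all, lying loose on the shelf. Origin: centre of its underside.
- jar: Amber glass jar with a steel cap, 56 mm across, 85 mm high, standing loose on the shelf. Origin: centre of its underside.

How it is judged:
On the way, in this order (a step that is already met when the one before it is completed fails the run):
1. the lid is shut (value of joint lid below 0.05 rad), for 0.2 s.
2. with the lid shut, the knob has been turned until its clutch slipped (value of joint lid below 0.05 rad and angle between the x axis of handle and the x axis of collar, either way round above 0.08 rad), for 0.1 s.
At the end, for the whole second after the job is handed in: Lid shut (within 0.05 rad); the knob has slipped 0.08 to 0.32 rad past the collar and is at rest; the collar has not been turned back (its rib's line within 0.8 rad of the lid's x) (all of step 2 and angle between the x axis of handle and the x axis of collar, either way round below 0.32 rad and angle between the x axis of collar and the x axis of lid_lip, either way round below 0.8 rad and angular speed of handle below 0.1 rad/s); the robot touches nothing.
It fails at once if the clutch is run on more than 0.32 rad (18 degrees) past where it began to slip (angle between the x axis of handle and the x axis of collar, either way round above 0.32 rad).
It fails at once if the lid or canister is pushed with more than 30 N (contact force between the fingers and canister above 30 N and contact force between the fingers and handle below 1 N).
It fails at once if the knob is crushed: squeezed with more than 45 N a finger (both fingers together 95 N) (contact force between the fingers and handle above 95 N).
It fails at once if the bowl, jar lid or jar is moved more than 25 mm (distance of any of bowl, jar_lid, jar from where it was at the start of the episode above 0.025 m).
It also fails if it takes over 69 s, if anything falls off the work surface, if the arm or the gripper's body presses on something with over 40 N, if the wrist force passes 120 N, or if a joint passes its speed limit or range.

## Working session

There is one attempt and no reset: what is moved stays moved. The work goes in short steps, Python scripts to look and compute and a tool call to move; the robot and the scene stay as the last step left them, time stands still between calls to the robot, and variables do not carry over. Pictures are saved under pics/ and viewed, at most 10 in all, crops included, and the job is handed in when it is done.

Besides the shell and the picture viewer there is one more tool, called after "Emit:" by a JSON object that holds its "api" and its "payload", one argument or row to a line. servo_tool: Moves the arm, as the interface text tells. Its arguments: {"type":"object","properties":{"motion":{"type":"array"},"grip_force":{"type":"number"}},"required":["motion"]}

```bash
mkdir -p pics
cat > h.py <<'E'
import numpy as np,cv2
from scipy.spatial.transform import Rotation as R
from workcell import observe,imaging,order,manip
def cam(n):
    c=imaging.read_camera(n); c['f']=240/np.tan(np.radians(c['vfov'])/2); return c
def ray(c,u,v):
    T=np.array(c['world_from_camera']); d=T[:3,:3]@np.array([(u-c['cx'])/c['f'],(v-c['cy'])/c['f'],1]); return T[:3,3],d
def plane(c,u,v,z):
    o,d=ray(c,u,v); return o+d*(z-o[2])/d[2]
def proj(c,p):
    T=np.array(c['world_from_camera']); q=T[:3,:3].T@(np.array(p)-T[:3,3]); return c['f']*q[:2]/q[2]+[c['cx'],c['cy']]
def tri(c1,p1,c2,p2):
    o1,d1=ray(c1,*p1);o2,d2=ray(c2,*p2)
    s=np.linalg.lstsq(np.c_[d1,-d2],o2-o1,rcond=None)[0]
    a,b=o1+s[0]*d1,o2+s[1]*d2; return (a+b)/2,np.linalg.norm(a-b)
E
python3 - <<'E'
from h import *
s=observe();print(s);print(manip.grip_point_offset)
import pickle
cs={}
for n in('top','side'):
    c=cam(n);cs[n]=c;cv2.imwrite(f'pics/{n}0.png',c['image'][:,:,::-1]);print(n,c['f'],c['cx'],c['cy'],c['world_from_camera'])
pickle.dump(cs,open('c0.pkl','wb'))
E
```

```text
{'t': 0.0, 'joint_positions': array([-1.34671486e+00,  9.18352941e-02,  1.23191868e+00,  5.59776836e-06,
        1.81977761e+00, -5.67196425e-02]), 'dq': array([-1.27639449e-03,  8.08865613e-04, -6.25504025e-05,  1.09055636e-03,
       -7.29715710e-04, -4.59380906e-04]), 'tau': array([ 6.52577601e-04, -4.58725047e+01, -4.18027639e+01,  9.33955334e-06,
        1.15113426e-02,  2.78750258e-05]), 'ee_pos': array([ 0.16623113, -0.57636092,  0.30274631]), 'orientation': array([ 9.90159461e-01,  1.39940351e-01, -7.83275309e-05, -9.66301998e-04]), 'ft_force': array([-0.38114059,  0.3249685 , -0.08876484]), 'ft_torque': array([-0.00281794,  0.00516024, -0.03219955]), 'grasp_force': 0.0, 'width': 0.08547188407991606}
0.0539
top 464.0584684818296 323.66329850917145 241.09937594854506 [[ 0.02096605 -0.9982641   0.05503831  0.59624287]
 [-0.9994784  -0.01957542  0.0256854  -0.006345  ]
 [-0.02456342 -0.05554812 -0.99815382  1.02329065]
 [ 0.          0.          0.          1.        ]]
side 448.7339805260502 326.61000797131976 242.36632557629275 [[-0.92452886 -0.26221479  0.27656788  0.41112098]
 [-0.3811055   0.64034129 -0.66687452  0.50464071]
 [-0.00223347 -0.72194628 -0.6919455   0.69733418]
 [ 0.          0.          0.          1.        ]]
```

View pics/top0.png

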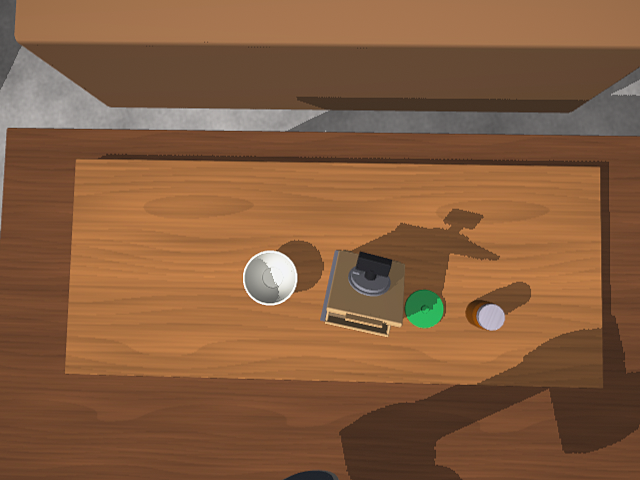

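View pics/side0.png

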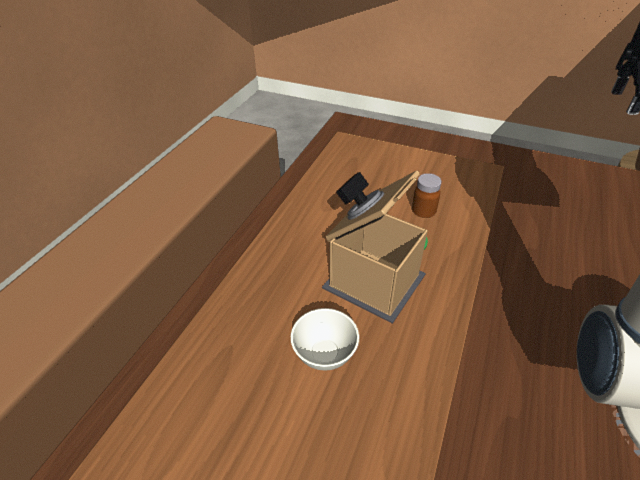

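The top view shows the canister around (365,290) with its hinge edge up at row ~250, the lid half open and the T-knob at (374,265). The bowl is at (270,278), the green lid at (425,309) and the jar at (488,316). In the side view, the canister rim corners are near (330,241), (388,270) and (426,232). I'll zoom in.

Run:
```python
from h import *
import pickle
cs=pickle.load(open('c0.pkl','rb'))
a=cs['top']['image'][235:345,310:415,::-1];b=cs['side']['image'][160:325,315,None] if 0 else cs['side']['image'][165:320,315:435,::-1]
cv2.imwrite('pics/t1.png',cv2.resize(a,None,fx=5,fy=5,interpolation=cv2.INTER_NEAREST))
cv2.imwrite('pics/s1.png',cv2.resize(b,None,fx=3.8,fy=3.8,interpolation=cv2.INTER_NEAREST))
```

```text
(no output)
```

View pics/t1.png

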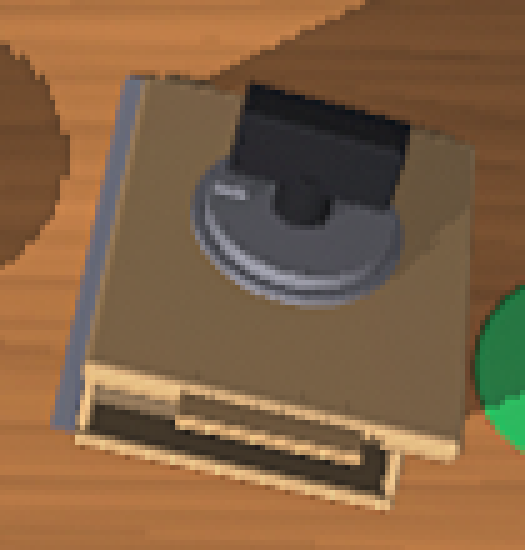

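View pics/s1.png

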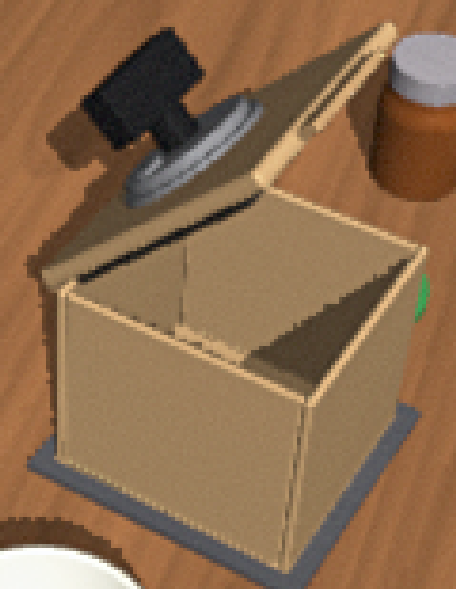

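The crops show the canister's front rim corners at top (325.6,323) and (388,336.6). In the side view the rim corners are (331.3,241.3), (395.3,270.8) and (426.8,230.8). The knob bar lies across the lid, roughly parallel to the hinge. The lid's free-edge corners are at top (326.5,308) and (402,325), and side (383.5,213) and (418,171.5).

Run:
```python
from h import *
import pickle
np.set_printoptions(precision=4,suppress=True)
cs=pickle.load(open('c0.pkl','rb'));t,s=cs['top'],cs['side']
T=lambda x,y:(x/5+310-.4,y/5+235-.4)
S=lambda x,y:(x/3.8+315-.4,y/3.8+165-.4)
for n,p in dict(hL=(62,288),fL=(305,403),fR=(426,249)).items(): print('side rim',n,plane(s,*S(*p),.165))
for n,p in dict(fL=(77,442),fR=(388,508)).items(): print('top rim',n,plane(t,*T(*p),.165))
A,B=(plane(s,*S(*p),.165) for p in((62,288),(305,403)))
C=plane(s,*S(426,249),.165)
for a,b in((A,B),(B,C)): print('yaw',np.degrees(np.arctan2(*(a-b)[1::-1])),np.linalg.norm(a-b))
print('lid free edge bottom/outer corners')
# underside/outer corners of free edge seen in both
print(tri(t,T(87,362),s,S(258,178)),tri(t,T(462,440),s,S(388,25)))
print('bar top-hinge-side ends'); 
print('obj bowl',plane(t,270,278,.095),'jarlid',plane(t,425,309,.055),'jar',plane(t,490,317,.13))
```

```text
side rim hL [ 0.6189 -0.0158  0.165 ]
side rim fL [0.4973 0.0108 0.165 ]
side rim fR [ 0.4724 -0.1041  0.165 ]
top rim fL [0.4931 0.0101 0.165 ]
top rim fR [ 0.472  -0.1039  0.165 ]
yaw -12.310275140974776 0.12448481656945419
yaw 77.80044925142539 0.1175613014813122
lid free edge bottom/outer corners
(array([0.5306, 0.005 , 0.2737]), np.float64(0.002409875719989144)) (array([ 0.509 , -0.1151,  0.2733]), np.float64(0.0014191923200373051))
bar top-hinge-side ends
obj bowl [0.5714 0.1234 0.095 ] jarlid [ 0.5135 -0.1934  0.055 ] jar [ 0.5077 -0.3015  0.13  ]
```

Emit:
{"api": "servo_tool", "payload": {
  "motion": [0, 0, -8, 0, 0, -0.3, 255, 0, 0, -8, 0, 0, -0.3, 255, 49, -40, -8, 0, 0, -2.67, 255, 49, -40, -8, 0, 0, -2.67, 255, 49, -40, -8, 0, 0, -2.67, 255, 49, -40, -8, 0, 0, -2.67, 255, 49, -40, -8, 0, 0, -2.67, 255, 49, -40, -8, 0, 0, -2.67, 255, 49, -40, -8, 0, 0, -2.67, 255, 49, -40, -8, 0, 0, -2.67, 255, 49, -40, -8, 0, 0, -2.67, 255, 49, -40, -8, 0, 0, -2.67, 255, 49, -40, -8, 0, 0, -2.67, 255, 49, -40, -8, 0, 0, -2.67, 255, 49, -40, -8, 0, 0, -2.67, 255, 49, -40, -8, 0, 0, -2.67, 255, 49, -40, -8, 0, 0, -2.67, 255, 49, -40, -8, 0, 0, -2.67, 255, 49, -40, -8, 0, 0, -2.67, 255, 49, -40, -8, 0, 0, -2.67, 255],
  "grip_force": 20
}}

```text
t: 2.1
ee_pos: [0.5262, -0.0564, 0.3835]
orientation: [0.097, 0.995, 0.0, -0.0]
ft_force: [-0.9, -0.6, -0.0]
width: -0.0001
grasp_force: 0.0
```

Emit:
{"api": "servo_tool", "payload": {
  "motion": [0, 0, 1.5, 0, 0, 0, 255, 0, 0, 3, 0, 0, 0, 255, 0, 0, 4, 0, 0, 0, 255, 0, 0, 4.3, 0, 0, 0, 255, 0.1, 0, 4.6, 0, 0, 0, 255, 0.4, 0, 4.9, 0, 0, 0, 255, 0.7, 0, 5.3, 0, 0, 0, 255, 1.1, 0, 5.8, 0, 0, 0, 255, 1.6, 0, 6.3, 0, 0, 0, 255, 2, 0, 6.8, 0, 0, 0, 255, 2.35, 0, 7.3, 0, 0, 0, 255]
}}

```text
t: 3.2
ee_pos: [0.5028, -0.0519, 0.3103]
orientation: [0.095, 0.995, 0.0, 0.0]
ft_force: [1.2, 0.3, -0.0]
width: -0.0002
grasp_force: 0.6
```

Run:
```python
from h import *
print(observe()['ft_force'],observe()['ee_pos'])
```

```text
[ 1.22762654  0.26190976 -0.01592835] [ 0.50281263 -0.05187857  0.31025244]
```

Run:
```python
from h import *
a=cam('side')['image'][100:330,280:500,::-1]
cv2.imwrite('pics/s2.png',cv2.resize(a,None,fx=2.6,fy=2.6))
```

```text
(no output)
```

View pics/s2.png

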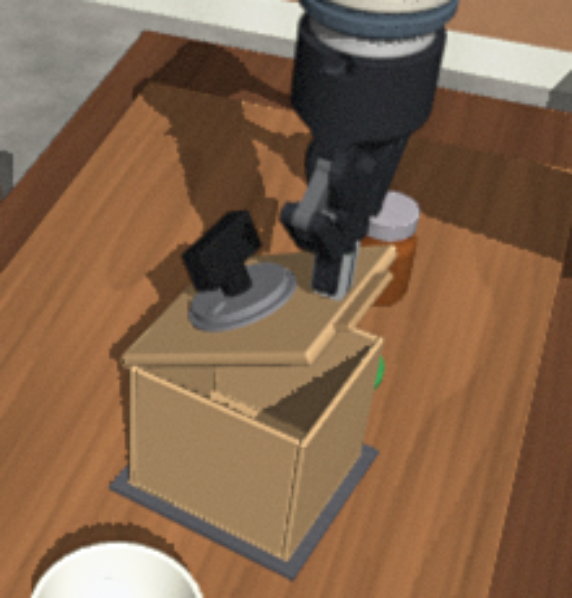

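The tip is on the lid near its lip at crop (330,285), and the lid has come down to about half its starting angle. I'll carry on.

Emit:
{"api": "servo_tool", "payload": {
  "motion": [0.35, 0, 0.6, 0, 0, 0, 255, 0.65, 0, 1.2, 0, 0, 0, 255, 0.95, 0, 1.8, 0, 0, 0, 255, 1.25, 0, 2.4, 0, 0, 0, 255, 1.45, 0, 3, 0, 0, 0, 255, 1.65, 0, 3.6, 0, 0, 0, 255, 1.8, 0, 4.2, 0, 0, 0, 255, 1.9, 0, 4.7, 0, 0, 0, 255, 1.95, 0, 5, 0, 0, 0, 255, 1.95, 0, 5.2, 0, 0, 0, 255]
}}

```text
t: 4.25
ee_pos: [0.4838, -0.0482, 0.2585]
orientation: [0.095, 0.995, 0.0, -0.0]
ft_force: [-1.3, 0.5, 1.7]
width: 0.0003
grasp_force: 0.6
```

Emit:
{"api": "servo_tool", "payload": {
  "motion": [0, 0, 0.2, 0, 0, 0, 255, 0, 0, 0.4, 0, 0, 0, 255, 0, 0, 0.55, 0, 0, 0, 255, 0, 0, 0.65, 0, 0, 0, 255, 0, 0, 0.7, 0, 0, 0, 255]
}}

```text
t: 4.75
ee_pos: [0.484, -0.0482, 0.2518]
orientation: [0.095, 0.995, 0.0, -0.0]
ft_force: [-1.3, 0.6, 1.0]
width: 0.0
grasp_force: 0.6
```

Emit:
{"api": "servo_tool", "payload": {
  "motion": [0, 0, 0.05, 0, 0, 0, 255, 0, 0, 0.1, 0, 0, 0, 255, 0, 0, 0.1, 0, 0, 0, 255]
}}

```text
t: 5.05
ee_pos: [0.484, -0.0483, 0.2508]
orientation: [0.095, 0.995, 0.0, 0.0]
ft_force: [-0.7, 0.1, 0.5]
width: 0.0003
grasp_force: 0.3
```

Emit:
{"api": "servo_tool", "payload": {
  "motion": [0, 0, 0.05, 0, 0, 0, 255, 0, 0, 0.1, 0, 0, 0, 255, 0, 0, 0.1, 0, 0, 0, 255]
}}

```text
t: 5.35
ee_pos: [0.484, -0.0482, 0.2498]
orientation: [0.095, 0.995, 0.0, -0.0]
ft_force: [0.2, 0.1, 0.8]
width: -0.0001
grasp_force: 0.3
```

Emit:
{"api": "servo_tool", "payload": {
  "motion": [0, 0, 0.05, 0, 0, 0, 255, 0, 0, 0.05, 0, 0, 0, 255]
}}

```text
t: 5.55
ee_pos: [0.484, -0.0483, 0.2493]
orientation: [0.095, 0.995, 0.0, -0.0]
ft_force: [-1.0, 0.9, -0.0]
width: 0.0001
grasp_force: 0.3
```

Emit:
{"api": "servo_tool", "payload": {
  "motion": [0, 0, 0.05, 0, 0, 0, 255, 0, 0, 0.05, 0, 0, 0, 255]
}}

```text
t: 5.75
ee_pos: [0.484, -0.0482, 0.2488]
orientation: [0.095, 0.995, -0.0, -0.0]
ft_force: [0.1, 0.5, 1.0]
width: -0.0002
grasp_force: 0.3
```

Emit:
{"api": "servo_tool", "payload": {
  "motion": [0, 0, 0.05, 0, 0, 0, 255, 0, 0, 0.05, 0, 0, 0, 255]
}}

```text
t: 5.95
ee_pos: [0.484, -0.0482, 0.2486]
orientation: [0.095, 0.995, -0.0, 0.0]
ft_force: [-1.5, 0.1, 2.2]
width: -0.0004
grasp_force: 1.2
```

Emit:
{"api": "servo_tool", "payload": {
  "motion": [0, 0, 0.05, 0, 0, 0, 255, 0, 0, 0.05, 0, 0, 0, 255]
}}

```text
t: 6.15
ee_pos: [0.484, -0.0482, 0.2486]
orientation: [0.095, 0.995, -0.0, 0.0]
ft_force: [-2.5, 0.9, 5.2]
width: 0.0002
grasp_force: 2.4
```

Emit:
{"api": "servo_tool", "payload": {
  "motion": [0, 0, 0.05, 0, 0, 0, 255, 0, 0, 0.05, 0, 0, 0, 255]
}}

```text
t: 6.35
ee_pos: [0.484, -0.0482, 0.2486]
orientation: [0.095, 0.995, -0.0, 0.001]
ft_force: [-3.5, 0.2, 6.5]
width: -0.0003
grasp_force: 3.4
```

Emit:
{"api": "servo_tool", "payload": {
  "motion": [0, 0, -2, 0, 0, 0, 255, 0, 0, -6, 0, 0, 0, 0, 2, 0, -10, 0, 0, 0, 0, 5, 0, -13, 0, 0, 0, 0, 8, 0, -13, 0, 0, 0, 0, 8, 0, -13, 0, 0, 0, 0]
}}

```text
t: 6.95
ee_pos: [0.4038, -0.0327, 0.3798]
orientation: [0.095, 0.995, -0.0, 0.002]
ft_force: [1.6, -0.3, 0.0]
width: 0.0718
grasp_force: 0.0
```

Run:
```python
from h import *
import pickle
cs={n:cam(n) for n in('top','side')};pickle.dump(cs,open('c1.pkl','wb'))
a=cs['top']['image'][240:345,310:415,::-1];b=cs['side']['image'][165:320,315:435,::-1]
cv2.imwrite('pics/m.png',np.hstack([cv2.resize(a,(400,400),interpolation=cv2.INTER_NEAREST),cv2.resize(b,(310,400),interpolation=cv2.INTER_NEAREST)]))
print(observe()['ee_pos'])
```

```text
[ 0.40562295 -0.03308539  0.37720483]
```

View pics/m.png

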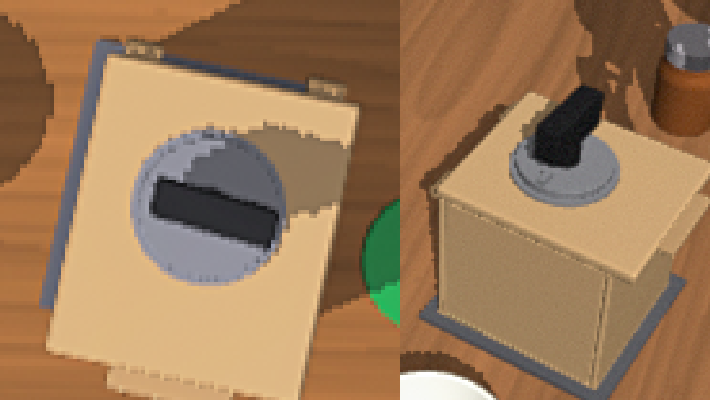

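The lid is shut (lip at crop (170,380)). The bar's dark top is centred at about crop (213,213). Next I'll measure it.

```bash
cat > bar.py <<'E'
from h import *
def bar(c):
    im=c['image']; m=(im.max(2)<60).astype(np.uint8); m[:260]=0;m[325:]=0;m[:,:335]=0;m[:,395:]=0
    n,l,st,ce=cv2.connectedComponentsWithStats(m); k=1+np.argmax(st[1:,4])
    r=cv2.minAreaRect(np.argwhere(l==k)[:,::-1].astype(np.float32)); b=cv2.boxPoints(r)
    P=np.array([plane(c,*p,.2276) for p in b])[:,:2]; e=np.roll(P,-1,0)-P; L=np.linalg.norm(e,axis=1); v=e[np.argmax(L)]
    return P.mean(0),L[:2],np.degrees(np.arctan2(v[1],v[0]))%180,r
if __name__=='__main__':
    import pickle
    c=pickle.load(open('c1.pkl','rb'))['top']; print(bar(c))
    T=lambda x,y:(x*105/400+310-.4,y*105/400+240-.4)
    L=[plane(c,*T(*p),.1756) for p in((107,55),(358,104),(48,350),(298,398))]
    for a,b in((0,1),(2,3),(0,2),(1,3)): v=L[a]-L[b];print(np.degrees(np.arctan2(v[1],v[0])),np.linalg.norm(v))
    s=[plane(c,*T(*p),.1846) for p in((131,206),(286,208),(209,129),(209,285))]
    print('collar',(s[0]+s[1]+s[2]+s[3])/4,L)
E
python3 bar.py
```

```text
(array([ 0.54992601, -0.05970057]), array([0.01813737, 0.05603244]), np.float64(74.88671391838672), ((365.9044189453125, 294.8248291015625), (33.013458251953125, 10.665886878967285), 16.389541625976562))
80.1095939769074 0.12188598364974382
80.62209363705452 0.12033005001270158
-10.197377647454879 0.1430082908546366
-10.829683436343979 0.14194899741082173
collar [ 0.54897637 -0.05987535  0.1846    ] [array([ 0.61983203, -0.01063695,  0.1756    ]), array([ 0.59889639, -0.13071148,  0.1756    ]), array([0.47908274, 0.01468119, 0.1756    ]), array([ 0.4594755 , -0.10404066,  0.1756    ])]
```

Emit:
{"api": "servo_tool", "payload": {
  "motion": [-4, 0, 0, 0, 0, 0.03, 0, -8, 0.1, 0, 0, 0, 0.07, 0, -12, 0.1, 0, 0, 0, 0.07, 0, -14.6, 0.1, 0, 0, 0, 0.07, 0, -14.6, 0.1, 1, 0, 0, 0.07, 0, -14.6, 0.1, 3.5, 0, 0, 0.07, 0, -14.6, 0.1, 6, 0, 0, 0.07, 0, -14.6, 0.1, 8, 0, 0, 0.07, 0, -14.6, 0.1, 10, 0, 0, 0.07, 0, -14.6, 0.1, 11, 0, 0, 0.07, 0, -14.6, 0.1, 11.1, 0, 0, 0.07, 0, -14.6, 0.1, 11.1, 0, 0, 0.07, 0]
}}

```text
t: 8.25
ee_pos: [0.549, -0.0598, 0.2665]
orientation: [0.13, 0.992, 0.0, -0.0]
ft_force: [-0.1, -0.3, 1.2]
width: 0.0853
grasp_force: 0.0
```

Emit:
{"api": "servo_tool", "payload": {
  "motion": [0, 0, 0, 0, 0, 0, 60, 0, 0, 0, 0, 0, 0, 70, 0, 0, 0, 0, 0, 0, 75, 0, 0, 0, 0, 0, 0, 80, 0, 0, 0, 0, 0, 0, 84, 0, 0, 0, 0, 0, 0, 88, 0, 0, 0, 0, 0, 0, 92, 0, 0, 0, 0, 0, 0, 96, 0, 0, 0, 0, 0, 0, 100, 0, 0, 0, 0, 0, 0, 100],
  "grip_force": 28
}}

```text
t: 9.25
ee_pos: [0.549, -0.0602, 0.2668]
orientation: [0.13, 0.991, -0.0, 0.0]
ft_force: [-2.2, -3.6, 3.8]
width: 0.0558
grasp_force: 29.6
```

Run:
```python
from h import *
s=observe();print(s['ft_force'],s['ft_torque'],s['width'],s['grasp_force'],s['joint_positions'],s['ee_pos'])
```

```text
[-2.18602405 -3.63200179  3.83034059] [-0.72489293  0.317217    0.06523611] 0.05575931323981161 29.618829488754272 [-1.70386532e-01 -4.22489425e-02  1.43167299e+00 -7.26277886e-04
  1.75157654e+00 -1.48006284e+00] [ 0.54898954 -0.06015105  0.26679902]
```

Emit:
{"api": "servo_tool", "payload": {
  "motion": [0, 0, 0, 0, 0, 0.04, 100, 0, 0, 0, 0, 0, 0.08, 100, 0, 0, 0, 0, 0, 0.12, 100, 0, 0, 0, 0, 0, 0.16, 100, 0, 0, 0, 0, 0, 0.2, 100]
}}

```text
t: 9.75
ee_pos: [0.549, -0.0602, 0.2668]
orientation: [0.229, 0.973, -0.0, 0.0]
ft_force: [-1.0, -4.1, 3.8]
width: 0.0554
grasp_force: 29.7
```

```bash
cat > o.py <<'E'
from h import *
s=observe();q=s['orientation'];yaw=2*np.arctan2(q[1],q[0])
print('F',s['ft_force'].round(1),'T',s['ft_torque'].round(3),'tau6 %.3f q6 %.4f yaw %.4f grip %.1f'%(s['tau'][5],s['joint_positions'][5],yaw,s['grasp_force']))
E
python3 o.py
```

```text
F [-1.  -4.1  3.8] T [-0.8    0.328  0.09 ] tau6 -0.457 q6 -1.2784 yaw 2.6787 grip 29.7
```

Emit:
{"api": "servo_tool", "payload": {
  "motion": [0, 0, 0, 0, 0, 0.04, 100, 0, 0, 0, 0, 0, 0.08, 100]
}}

```text
t: 9.95
ee_pos: [0.5489, -0.0602, 0.2668]
orientation: [0.268, 0.963, -0.0, 0.0]
ft_force: [-2.8, -4.9, 3.3]
width: 0.0554
grasp_force: 29.7
```

```bash
python3 o.py
```

```text
F [-2.8 -4.9  3.3] T [-0.806  0.369  0.038] tau6 -0.457 q6 -1.1985 yaw 2.5987 grip 29.7
```

Emit:
{"api": "servo_tool", "payload": {
  "motion": [0, 0, 0, 0, 0, 0.04, 100, 0, 0, 0, 0, 0, 0.08, 100]
}}

```text
t: 10.15
ee_pos: [0.5489, -0.0602, 0.2668]
orientation: [0.306, 0.952, -0.0, 0.0]
ft_force: [-2.5, -4.4, 4.8]
width: 0.056
grasp_force: 29.7
```

```bash
python3 o.py
```

```text
F [-2.5 -4.4  4.8] T [-0.772  0.346  0.028] tau6 -0.457 q6 -1.1184 yaw 2.5186 grip 29.7
```

Emit:
{"api": "servo_tool", "payload": {
  "motion": [0, 0, 0, 0, 0, 0.04, 100, 0, 0, 0, 0, 0, 0.08, 100]
}}

```text
t: 10.35
ee_pos: [0.5489, -0.0602, 0.2668]
orientation: [0.344, 0.939, -0.0, 0.0]
ft_force: [-1.8, -4.6, 4.7]
width: 0.056
grasp_force: 29.7
```

```bash
python3 o.py
```

```text
F [-1.8 -4.6  4.7] T [-0.821  0.415  0.023] tau6 -0.457 q6 -1.0385 yaw 2.4387 grip 29.7
```

Emit:
{"api": "servo_tool", "payload": {
  "motion": [0, 0, 0, 0, 0, 0.04, 100, 0, 0, 0, 0, 0, 0.08, 100]
}}

```text
t: 10.55
ee_pos: [0.5489, -0.0603, 0.2668]
orientation: [0.382, 0.924, -0.0, 0.0]
ft_force: [-2.1, -5.4, 4.0]
width: 0.0555
grasp_force: 29.7
```

```bash
python3 o.py
```

```text
F [-2.1 -5.4  4. ] T [-0.75   0.366  0.094] tau6 -0.457 q6 -0.9584 yaw 2.3585 grip 29.7
```

Emit:
{"api": "servo_tool", "payload": {
  "motion": [0, 0, 0, 0, 0, 0.04, 100, 0, 0, 0, 0, 0, 0.08, 100]
}}

```text
t: 10.75
ee_pos: [0.5489, -0.0603, 0.2668]
orientation: [0.418, 0.908, -0.0, 0.0]
ft_force: [-2.4, -4.1, 3.3]
width: 0.0556
grasp_force: 29.8
```

```bash
python3 o.py
```

```text
F [-2.4 -4.1  3.3] T [-0.782  0.348  0.045] tau6 -0.458 q6 -0.8784 yaw 2.2785 grip 29.8
```

Run:
```python
from h import *
c=cam('side');t=cam('top')
b=c['image'][130:270,310:440,::-1];a=t['image'][240:345,310:415,::-1]
cv2.imwrite('pics/s3.png',np.hstack([cv2.resize(a,(380,380),interpolation=cv2.INTER_CUBIC),cv2.resize(b,(353,380),interpolation=cv2.INTER_CUBIC)]))
```

```text
(no output)
```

View pics/s3.png

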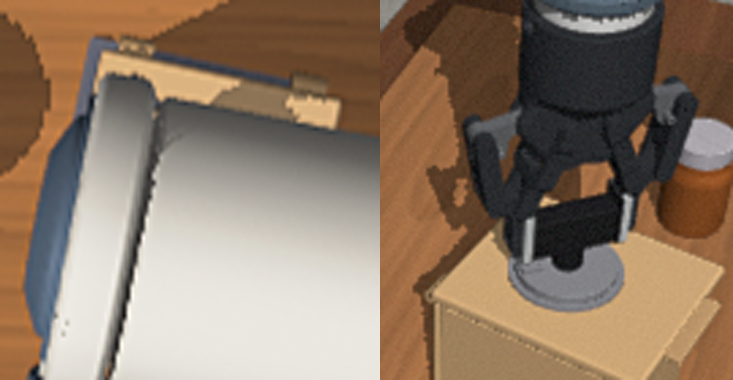

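The fingers hold the bar by its ends at crop (530,240) and (627,217). The collar mark at (525,270) sits under the bar's left end, so the collar is turning with the knob. I'll continue.

Emit:
{"api": "servo_tool", "payload": {
  "motion": [0, 0, 0, 0, 0, 0.04, 100, 0, 0, 0, 0, 0, 0.08, 100]
}}

```text
t: 11.05
ee_pos: [0.5489, -0.0603, 0.2667]
orientation: [0.454, 0.891, -0.0, 0.0]
ft_force: [-3.4, -4.5, 5.1]
width: 0.0554
grasp_force: 29.8
```

```bash
python3 o.py
```

```text
F [-3.4 -4.5  5.1] T [-0.83   0.455  0.055] tau6 -0.482 q6 -0.7993 yaw 2.1995 grip 29.8
```

Emit:
{"api": "servo_tool", "payload": {
  "motion": [0, 0, 0, 0, 0, 0.04, 100, 0, 0, 0, 0, 0, 0.08, 100]
}}

```text
t: 11.25
ee_pos: [0.5489, -0.0603, 0.2668]
orientation: [0.489, 0.872, -0.0, 0.0]
ft_force: [-2.9, -4.7, 4.5]
width: 0.0556
grasp_force: 29.8
```

```bash
python3 o.py
```

```text
F [-2.9 -4.7  4.5] T [-0.812  0.398  0.061] tau6 -0.457 q6 -0.7193 yaw 2.1194 grip 29.8
```

Emit:
{"api": "servo_tool", "payload": {
  "motion": [0, 0, 0, 0, 0, 0.04, 100, 0, 0, 0, 0, 0, 0.08, 100]
}}

```text
t: 11.45
ee_pos: [0.5489, -0.0603, 0.2668]
orientation: [0.524, 0.852, -0.0, 0.0]
ft_force: [-2.6, -4.2, 3.9]
width: 0.0558
grasp_force: 29.8
```

```bash
python3 o.py
```

```text
F [-2.6 -4.2  3.9] T [-0.817  0.494  0.036] tau6 -0.458 q6 -0.6392 yaw 2.0393 grip 29.8
```

Emit:
{"api": "servo_tool", "payload": {
  "motion": [0, 0, 0, 0, 0, 0.04, 100, 0, 0, 0, 0, 0, 0.08, 100]
}}

```text
t: 11.65
ee_pos: [0.5488, -0.0603, 0.2667]
orientation: [0.557, 0.83, -0.0, 0.0]
ft_force: [-3.7, -5.1, 3.2]
width: 0.0559
grasp_force: 29.8
```

```bash
python3 o.py
```

```text
F [-3.7 -5.1  3.2] T [-0.973  0.49   0.095] tau6 -0.457 q6 -0.5593 yaw 1.9593 grip 29.8
```

Emit:
{"api": "servo_tool", "payload": {
  "motion": [0, 0, 0, 0, 0, 0.04, 100, 0, 0, 0, 0, 0, 0.08, 100]
}}

```text
t: 11.85
ee_pos: [0.5488, -0.0603, 0.2668]
orientation: [0.59, 0.807, -0.0, 0.0]
ft_force: [-2.8, -4.5, 4.0]
width: 0.0557
grasp_force: 29.8
```

```bash
python3 o.py
```

```text
F [-2.8 -4.5  4. ] T [-0.923  0.504  0.114] tau6 -0.458 q6 -0.4792 yaw 1.8793 grip 29.8
```

Emit:
{"api": "servo_tool", "payload": {
  "motion": [0, 0, 0, 0, 0, 0.04, 100]
}}

```text
t: 11.95
ee_pos: [0.5488, -0.0603, 0.2667]
orientation: [0.606, 0.795, -0.001, 0.0]
ft_force: [-2.4, -5.6, 5.1]
width: 0.0554
grasp_force: 29.8
```

```bash
python3 o.py
```

```text
F [-2.4 -5.6  5.1] T [-0.894  0.518  0.083] tau6 -0.458 q6 -0.4393 yaw 1.8393 grip 29.8
```

Turned 1.04 rad so far, still at running torque.

Emit:
{"api": "servo_tool", "payload": {
  "motion": [0, 0, 0, 0, 0, 0.04, 100]
}}

```text
t: 12.05
ee_pos: [0.5488, -0.0603, 0.2668]
orientation: [0.622, 0.783, -0.001, 0.0]
ft_force: [-3.1, -5.1, 5.2]
width: 0.0559
grasp_force: 29.8
```

```bash
python3 o.py
```

```text
F [-3.1 -5.1  5.2] T [-0.823  0.543  0.082] tau6 -0.458 q6 -0.3992 yaw 1.7993 grip 29.8
```

Emit:
{"api": "servo_tool", "payload": {
  "motion": [0, 0, 0, 0, 0, 0.04, 100]
}}

```text
t: 12.15
ee_pos: [0.5488, -0.0603, 0.2667]
orientation: [0.637, 0.771, -0.001, 0.0]
ft_force: [-3.2, -4.0, 3.5]
width: 0.056
grasp_force: 29.8
```

```bash
python3 o.py
```

```text
F [-3.2 -4.   3.5] T [-0.911  0.45   0.09 ] tau6 -0.458 q6 -0.3592 yaw 1.7593 grip 29.8
```

Emit:
{"api": "servo_tool", "payload": {
  "motion": [0, 0, 0, 0, 0, 0.04, 100]
}}

```text
t: 12.25
ee_pos: [0.5488, -0.0603, 0.2668]
orientation: [0.653, 0.758, -0.001, 0.0]
ft_force: [-3.0, -5.4, 5.0]
width: 0.0556
grasp_force: 29.8
```

```bash
python3 o.py
```

```text
F [-3.  -5.4  5. ] T [-0.972  0.532  0.645] tau6 -0.030 q6 -0.3195 yaw 1.7196 grip 29.8
```

The clutch has taken hold: 0.64 N·m. I'll turn 0.15 rad more, which makes about 0.15 to 0.19 of slip.

Emit:
{"api": "servo_tool", "payload": {
  "motion": [0, 0, 0, 0, 0, 0.04, 100, 0, 0, 0, 0, 0, 0.08, 100]
}}

```text
t: 12.45
ee_pos: [0.5487, -0.0603, 0.2668]
orientation: [0.682, 0.731, -0.001, 0.0]
ft_force: [-2.8, -5.6, 4.9]
width: 0.0555
grasp_force: 29.7
```

```bash
python3 o.py
```

```text
F [-2.8 -5.6  4.9] T [-0.948  0.572  0.575] tau6 0.073 q6 -0.2401 yaw 1.6402 grip 29.7
```

Emit:
{"api": "servo_tool", "payload": {
  "motion": [0, 0, 0, 0, 0, 0.04, 100, 0, 0, 0, 0, 0, 0.07, 100]
}}

```text
t: 12.65
ee_pos: [0.5488, -0.0603, 0.2668]
orientation: [0.707, 0.707, -0.001, 0.0]
ft_force: [-3.5, -5.2, 5.1]
width: 0.0556
grasp_force: 29.7
```

```bash
python3 o.py
```

```text
F [-3.5 -5.2  5.1] T [-1.021  0.588  0.573] tau6 0.294 q6 -0.1703 yaw 1.5704 grip 29.7
```

Torque is steady at about 0.58 N·m through 0.15 rad, so the clutch is slipping. I'll let go and back off.

Emit:
{"api": "servo_tool", "payload": {
  "motion": [0, 0, 0, 0, 0, 0, 60, 0, 0, 0, 0, 0, 0, 0, 0, 0, 0, 0, 0, 0, 0, 0, 0, 0, 0, 0, 0, 0, 0, 0, 0, 0, 0, 0, 0, 0, 0, -1, 0, 0, 0, 0, 0, 0, -3, 0, 0, 0, 0, 0, 0, -6, 0, 0, 0, 0, 0, 0, -9, 0, 0, 0, 0, 0, 0, -12, 0, 0, 0, 0, 0, -4, -12, 0, 0, 0, 0, 0, -8, -12, 0, 0, 0, 0, 0, -12, -12, 0, 0, 0, 0, 0, -14, -12, 0, 0, 0, 0, 0, -14, -12, 0, 0, 0, 0, 0, -14, -12, 0, 0, 0, 0]
}}

```text
t: 14.25
ee_pos: [0.4091, -0.0598, 0.3873]
orientation: [0.707, 0.707, 0.001, 0.001]
ft_force: [0.2, -0.9, 0.5]
width: 0.0856
grasp_force: 0.0
```

Run:
```python
from h import *
from bar import bar
t=cam('top');c=cam('side');print(observe()['ee_pos'])
try: print(bar(t))
except Exception as e: print(e)
b=c['image'][150:290,310:440,::-1];a=t['image'][240:345,310:415,::-1]
cv2.imwrite('pics/s4.png',np.hstack([cv2.resize(a,(380,380),interpolation=cv2.INTER_CUBIC),cv2.resize(b,(353,380),interpolation=cv2.INTER_CUBIC)]))
```

```text
[ 0.40971304 -0.05979163  0.38633292]
(array([ 0.54965054, -0.05905074]), array([0.01873321, 0.05421625]), np.float64(0.9528365585996392), ((365.5, 295.0), (32.0, 11.0), 90.0))
```

View pics/s4.png

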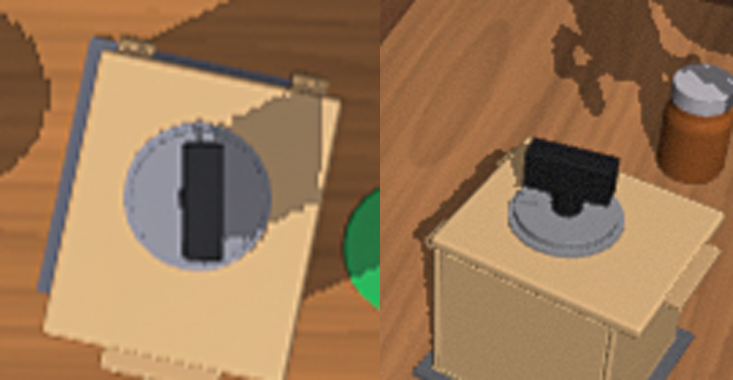

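The lid is still shut. The bar has come round to near vertical in the top crop (about 1° in world, as the wrist commanded), and the gripper is clear. The torque record puts the slip at about 0.13 to 0.19 rad, inside the 0.08 to 0.32 window. I'm handing it in.

```bash
python3 -c "
from workcell import order;print(order.job_done())"
```

```text
the job is handed in; nothing more can be done
None
```

I shut the lid and turned the knob clockwise until its clutch slipped, an estimated 0.13–0.19 rad; I then released it, left the gripper clear and handed the job in, though no verdict came back.

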